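# Put away a pile of stripped television modules and the tester pen

## Robot

A 7-joint arm with a two-finger parallel gripper is mounted at the origin on the work surface. World frame = base frame: x ahead of the robot, y to its left, z up, the work surface at z = 0. Lengths are in mm, angles in rad, forces in N, time in s.
With the tool pointing down it reaches from about 425 to 875 mm from the base axis. Payload 9.9 kg.
Tool frame: the origin (TCP) lies at the very end of the fingers, on their centre line; the grasp point (between the pads) lies 19 mm behind it; z points along the fingers, y is the line along which they close (so a half turn about z gives the same grasp; the last joint's range is limited). The gripper opens to 85 mm and grips with 20 to 120 N. Pads are 22 mm wide; open, the fingers measure 114 mm over their backs; the gripper's body (76 mm by 85 mm) begins 54 mm behind the grasp point. The pads swing forward as they close: fully open they stand 13 mm farther back than shut.
Start: joints at [1.215, 0.576, 0.025, 1.437, -0.015, 1.129, -0.057], TCP at [181.219, -650.221, 200.289] pointing down, gripper open.
Joint ranges: [-2.76, 2.76], [-0.34, 2.15], [-1.52, 1.57], [0.19, 2.46], [-1.09, 4.23], [0.17, 1.99], [-2.82, 2.82]. Speed limits (rad/s): [2.22, 2.22, 3.01, 3.01, 3.14, 3.14, 3.14].

## Interface

Orientations are given as a rotation vector (axis times angle).
In Python, from rig import manip gives the robot as it stands. The module is installed in compiled form; this text tells all that it offers.
- The arm moves only by the tool play_rows, never from a script. Its argument "series" is one flat list of numbers, 4 for each row, row after row: the shift along the tool's x, y, z each as a share of 0.1 m, from -1 to 1, then the turn about the tool's z as a share of 90 degrees, from -1 to 1. A call has 1 to 20 rows; each row is the pose to reach, as a shift and turn from the pose commanded when the call began, along the tool's axes at that moment; what a row does not reach only later rows make up. A row lasts 1/8 s, in which the tool goes at most 62.5 mm and 10.7 degrees, less where a joint would pass 70% of its speed; a pose out of reach is approached as far as the arm can. A call with a number of a shift or a turn outside -1 to 1 is refused whole. A call with a gripper value outside its range is refused whole. "fingers" is the opening in per cent of the stroke, from 0 (shut) to 100 (fully open), set as the call begins (left out, the last holds). The fingers move at their own pace and stop on an object; the grip force is fixed at half the most. Time passes only in rows, so rows that repeat a pose let the fingers close. It gives the time, the measured TCP pose, the force, the opening and the grip force at its end, in the units of the state.
- manip.get_obs(): the state, without advancing time (a new reading comes with each control period).
- manip.get_image(name): name is "scene" or "top" or "wrist"; returns a dict with "frame" (420x560x3 uint8, red, green, blue), "z_map" (420x560 float32, mm along the optical axis (not along the pixel's ray), 0 where there is no reading), "intrinsics" (3x3 intrinsics, pixels), "R" (3x3) and "t" (3): a world point X has camera coordinates R X + t. Camera axes: x right, y down, z forward; pixel columns grow to the right and rows downward; lengths in mm; the calibration is good to about 2 mm. A picture is of the moment at which its call begins.
- manip.close_job(): hands the job in; it is judged then, once.
The state is a dict: "time": time; "joint_positions": joint angles; "qd": joint speeds; "joint_efforts": joint torques, N m; "ee_pos": TCP position; "tcp_rot": TCP orientation; "contact_force": force on the tool from outside, world axes, zero at the start; "ft_torque": the same for the moment, N m; "gripper_width": finger opening in mm; "grip_force": force on a finger pad.
Only numpy, scipy, OpenCV 4.12 (cv2) and the standard library are available. Lean on these libraries where they do the work, as an engineer would, in place of code of your own. Each camera call takes 0.05 s, during which the arm holds its last target. There are 200 camera calls.

## Task

The pile of modules taken out of the television has been tested and must be put away: take it apart from the top and lay the loudspeaker in the round tray, the finned heat sink in the short rectangular tray and the power supply module in the long tray, each upright as it stood in the pile and flat on the tray's floor, clear of the rim. Snap the tester pen down into the wide pair of spring clips on the rack until it is fully home. Leave the multimeter and the screw dish where they are, and let go of everything.

Things in the scene. Friction and masses are not known exactly. Their poses are not given: they have to be found in the camera images.
- speaker_center (a point): Loudspeaker, black with a bright steel disc on top, round, face down with its magnet up, 36 mm tall: a flange 44 mm across and 4 mm thick at the bottom, above it a plain cylinder 38 mm across to grip. At the start it is the top of the pile, standing on the heat sink. The point is its centre, half-way up (18 mm over its underside); z up.
- heatsink_center (a point): Finned heat sink, dark steel, a block 48 mm (x) by 72 mm (y) by 32 mm tall, fins up and running along y; grip it across the 48 mm. At the start it lies on the power supply module, under the loudspeaker, its y axis within 0.2 rad of the module's. The point is its centre, half-way up (16 mm over its underside); z up.
- power_center (a point): Power supply module, a closed bare aluminium case 52 mm (x) by 110 mm (y) by 36 mm tall with vent slots in its top; grip it across the 52 mm. It is the bottom of the pile and stands on the bench. The point is its centre, half-way up (18 mm over its underside); z up.
- tester_center (a point): Tester pen on the bench: grey round barrel 16 mm in diameter, 120 mm long along y, a black square guard (24 by 24 mm, 12 mm long) at each end against rolling, and a thin steel tip 22 mm long beyond the +y guard. The point is the middle of the barrel, on its axis, 12 mm over the bench; grip there, across x. It may go into the clips either way round.
- tray_round_floor (a point): Round shallow black tray with a grey floor, fixed to the bench, 66 mm across inside, for the loudspeaker. The point is the middle of its inner floor, 3 mm over the bench; the rim is 4 mm thick and stands 4 mm above the floor.
- tray_short_floor (a point): Short rectangular shallow black tray with a grey floor, fixed to the bench, 70 mm (x) by 94 mm (y) inside, for the heat sink, whose long side lies along the tray's y (either way round). The point is the middle of its inner floor, 3 mm over the bench; the rim is 4 mm thick and stands 4 mm above the floor.
- tray_long_floor (a point): Long rectangular shallow black tray with a grey floor, fixed to the bench, 74 mm (x) by 132 mm (y) inside, for the power supply module, whose long side lies along the tray's y (either way round). The point is the middle of its inner floor, 3 mm over the bench; the rim is 4 mm thick and stands 4 mm above the floor.
- clip_seat (a point): Seat of the wide slot in the clip rack (fixed, dark base): the pen barrel's middle ends here, 38 mm over the bench, barrel along y. Two sprung steel clips, 10 mm long, centred 38 mm either side along y; tops 57 mm over the bench, mouth 30 mm narrowing to 12. Push straight down; jaws yield (5 to 15 N) and close over it, saddles stop it. Free between clips. Small clips 48 mm away at +x stay empty.
- meter: Orange multimeter with a dark face lying flat, 75 by 150 by 36 mm, at the side of the work; leave it alone. Origin at the centre of its underside.
- dish: Amber open dish of screws, 70 by 100 by 22 mm, at the side of the work; leave it alone. Origin at the centre of its underside.
Things that resemble listed ones, but are neither listed nor needed, are in the scene too. Leave any red or turquoise look-alike of the part that bears power_center alone.

How it is judged:
By the outcome, as a careful person would: the job done as asked, in the order asked, and still so for the second after the job is handed in, with the robot touching nothing.
It also fails if it takes over 112 s, if anything falls off the work surface, if the arm or the gripper's body presses on something with over 40 N, if the wrist force passes 120 N, or if a joint passes its speed limit or range.

## Working session

There is one attempt and no reset: what is moved stays moved. The work goes in short steps, Python scripts to look and compute and a tool call to move; the robot and the scene stay as the last step left them, time stands still between calls to the robot, and variables do not carry over. Pictures are saved under pics/ and viewed, at most 15 in all, crops included, and the job is handed in when it is done.

Besides the shell and the picture viewer there is one more tool, called after "Emit:" in YAML: its name, and indented under it one key for each argument. play_rows: Moves the arm, as the interface text tells. Shift numbers are shares of 0.1 m and turn numbers shares of 90 degrees, none past 1 either way. Its arguments: {"type":"object","properties":{"series":{"type":"array","items":{"type":"number","minimum":-1,"maximum":1}},"fingers":{"type":"number"}},"required":["series"]}

```bash
mkdir -p pics
cat > h.py <<'E'
import numpy as np, cv2
from rig import manip
from scipy.spatial.transform import Rotation as Ro
def cloud(im):
    z=im["z_map"]; K=im["intrinsics"]; v,u=np.indices(z.shape)
    c=np.stack([(u-K[0,2])/K[0,0]*z,(v-K[1,2])/K[1,1]*z,z],-1)
    W=(c-im["t"])@im["R"]; W[z==0]=np.nan
    return W
def save(im,n): cv2.imwrite(f"pics/{n}.png",im["frame"][:,:,::-1])
E
python3 - <<'E'
from h import *
for n in("top","scene"):
    im=manip.get_image(n); save(im,n+"0"); np.savez(n+"0.npz",**im)
    print(n,im["intrinsics"].tolist(),(-im["R"].T@im["t"]).round(),im["R"].round(2).tolist())
o=manip.get_obs(); print(o["ee_pos"],o["tcp_rot"],Ro.from_rotvec(o["tcp_rot"]).as_matrix().round(3),o["gripper_width"])
E
```

```text
top [[502.51839261016033, 0.0, 277.8862461117383], [0.0, 502.51839261016033, 205.66028785347729], [0.0, 0.0, 1.0]] [ 317.   17. 1624.] [[0.01, -1.0, 0.02], [-0.98, -0.02, -0.18], [0.18, -0.02, -0.98]]
scene [[464.6746309523644, 0.0, 283.00897548753477], [0.0, 464.6746309523644, 210.55913833557284], [0.0, 0.0, 1.0]] [1422. -433.  791.] [[0.51, 0.86, -0.02], [0.51, -0.32, -0.8], [-0.69, 0.39, -0.61]]
[ 181.08516339 -649.79011767  199.52642118] [-3.11117033e+00 -4.25476617e-01  4.33750484e-04] [[ 0.963  0.268 -0.   ]
 [ 0.268 -0.963  0.001]
 [-0.    -0.001 -1.   ]] 85.23466859769051
```

View pics/top0.png

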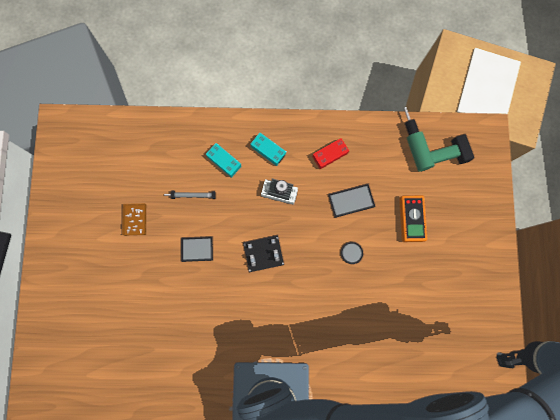

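View pics/scene0.png

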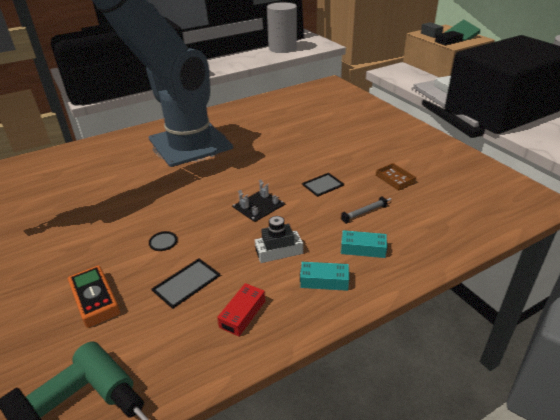

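The top view shows the pile at (281,188), with the bare aluminium case at the bottom. The red (330,153) and turquoise (222,160), (268,149) cases are look-alikes to leave alone. Trays: long (352,200), short (197,249), round (352,252). The rack is at (263,253), the pen at (190,195), the meter at (414,218) and the dish at (134,219). Next I'll enlarge the pile and rack to confirm, then measure.

```bash
cat > m.py <<'E'
from h import *
im=dict(np.load("top0.npz")); W=cloud(im); f=im["frame"].astype(int)
hsv=cv2.cvtColor(im["frame"],cv2.COLOR_RGB2HSV).astype(int)
cv2.imwrite("pics/crop0.png",cv2.resize(im["frame"][170:275,170:370,::-1],None,fx=4,fy=4,interpolation=cv2.INTER_CUBIC))
C=-im["R"].T@im["t"]; Ki=np.linalg.inv(im["intrinsics"])
def ray(uv,z):
    uv=np.atleast_2d(uv); d=np.c_[uv,np.ones(len(uv))]@Ki.T@im["R"]
    return C+d*((z-C[2])/d[:,2])[:,None]
def fit(mask,box,z,name,n=1):
    u0,v0,u1,v1=box; m=np.zeros(mask.shape,np.uint8); m[v0:v1,u0:u1]=mask[v0:v1,u0:u1]
    cs,_=cv2.findContours(m,cv2.RETR_EXTERNAL,cv2.CHAIN_APPROX_NONE)
    for c in sorted(cs,key=cv2.contourArea)[::-1][:n]:
        p=ray(c[:,0].astype(float),z)[:,:2].astype(np.float32)
        (cx,cy),(w,h),a=cv2.minAreaRect(p)
        q=cv2.drawContours(np.zeros_like(m),[c],-1,1,-1).astype(bool)
        zz=W[...,2][q]
        b=cv2.boxPoints(((cx,cy),(w,h),a)); e=max(b[1]-b[0],b[2]-b[1],key=np.linalg.norm)
        print(name,"c",round(cx,1),round(cy,1),"size",round(w,1),round(h,1),"long axis deg",round(np.degrees(np.arctan2(e[1],e[0]))%180,1),"area",q.sum(),"z pct",np.nanpercentile(zz,[5,50,95]).round(1))
sat=hsv[...,1]; val=hsv[...,2]
grey=(sat<70); notwood=~((hsv[...,0]<25)&(sat>90))|(val<60)
fit(grey&(val>90),(170,230,225,268),3,"short floor"); fit(notwood,(170,225,225,272),7,"short rim")
fit(grey&(val>90),(322,175,385,225),3,"long floor"); fit(notwood,(322,175,385,225),7,"long rim")
fit(grey&(val>90),(335,238,370,268),3,"round floor"); fit(notwood,(335,235,370,270),7,"round rim")
fit(notwood,(155,180,225,208),12,"pen")
H=W[...,2]
fit(notwood,(235,228,292,280),10,"rack")
for lo,hi,zp in((25,45,36),(58,75,68),(90,120,104)): fit((H>lo)&(H<hi),(250,170,310,215),zp,f"pile{zp}")
fit((val>150)&grey,(250,170,310,215),36,"bright",3)
fit(H>45,(235,228,292,280),57,"clips",4)
print("bench",np.nanmedian(H[300:310,100:200]),np.nanmedian(H[220:230,230:240]))
np.set_printoptions(linewidth=250)
print(H[172:212:2,256:304:2].round().astype(int))
print(H[228:278:2,238:290:2].round().astype(int))
E
python3 m.py
```

```text
short floor c 466.8 246.9 size 65.3 87.4 long axis deg 93.3 area 569 z pct [-4.5  1.7  8. ]
short rim c 466.3 246.4 size 76.7 99.3 long axis deg 92.8 area 750 z pct [-4.3  2.4  8.6]
long floor c 634.9 -254.5 size 69.2 128.1 long axis deg 106.2 area 799 z pct [-4.5  1.7  7.5]
long rim c 633.9 -253.1 size 80.3 139.2 long axis deg 106.2 area 1009 z pct [-4.4  2.1  9.2]
round floor c 462.4 -253.3 size 58.8 60.4 long axis deg 135.1 area 285 z pct [-4.9  1.6  8. ]
round rim c 462.1 -252.7 size 67.7 68.4 long axis deg 90.9 area 387 z pct [-4.7  1.9  9.1]
pen c 642.1 277.6 size 23.3 162.8 long axis deg 91.1 area 259 z pct [ 0.2 17.2 25.3]
rack c 455.5 32.8 size 97.2 115.5 long axis deg 102.7 area 1076 z pct [-1.4  5.  31.4]
pile36 c 657.9 -0.9 size 82.4 53.0 long axis deg 75.5 area 146 z pct [28.3 34.  41.8]
pile68 c 656.4 -16.5 size 71.3 50.3 long axis deg 74.7 area 196 z pct [50.6 65.  72. ]
pile104 c 655.7 -18.3 size 38.1 34.1 long axis deg 0.9 area 122 z pct [ 96.6 103.9 110. ]
bright c 654.6 -15.8 size 111.9 53.6 long axis deg 76.7 area 193 z pct [14.  33.6 39.1]
bright c 672.5 -21.4 si
[... 24004 characters left out ...]
         -8                    0                    7                   -5                    1                    6                    0                   -5
                     8                   -4                   -2                   -1                   -5                   -2                   -4                    1                   -8                   -3                   -4
                     0                   -9                    2                    0]]m.py:32: RuntimeWarning: invalid value encountered in cast
  print(H[172:212:2,256:304:2].round().astype(int))
m.py:33: RuntimeWarning: invalid value encountered in cast
  print(H[228:278:2,238:290:2].round().astype(int))
```

View pics/crop0.png

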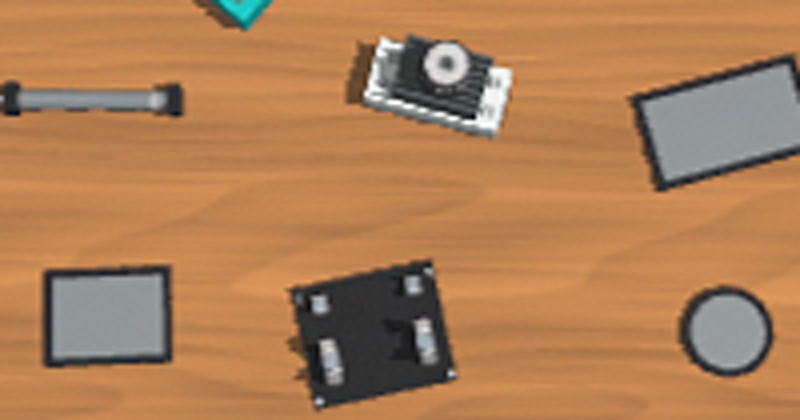

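The crop confirms the pile: steel disc on the black finned block on the bare aluminium case, near crop (440,85). The wide clips are the pair nearer the robot, at crop (331,360) and (425,340); the small ones are at (320,302) and (413,284). The red and turquoise cases stand apart and aren't needed. I'm moving towards the pile.

Emit:
play_rows:
  series: [0.896, -0.69, 0, -0.917, 0.896, -0.69, 0, -0.917, 0.896, -0.69, 0, -0.917, 0.896, -0.69, 0, -0.917, 0.896, -0.69, 0, -0.917, 0.896, -0.69, 0, -0.917, 0.896, -0.69, 0, -0.917, 0.896, -0.69, 0, -0.917, 0.896, -0.69, 0, -0.917, 0.896, -0.69, 0, -0.917]
  fingers: 100

```text
time: 1.35
ee_pos: [248.9, -559.6, 200.1]
tcp_rot: [-2.062, -2.369, -0.0]
contact_force: [-0.6, 0.1, 0.5]
gripper_width: 85.4
grip_force: 0.0
```

Emit:
play_rows:
  series: [0.96, 0.957, 0, 0, 0.96, 0.957, 0, 0, 0.96, 0.957, 0, 0]

```text
time: 1.72
ee_pos: [333.7, -447.1, 200.8]
tcp_rot: [2.053, 2.377, 0.003]
contact_force: [0.2, -0.1, 0.6]
gripper_width: 85.4
grip_force: 0.0
```

Emit:
play_rows:
  series: [0.96, 0.957, 0, 0, 0.96, 0.957, 0, 0, 0.96, 0.957, 0, 0]

```text
time: 2.1
ee_pos: [414.3, -339.1, 200.7]
tcp_rot: [2.053, 2.377, 0.003]
contact_force: [0.3, -0.2, 1.0]
gripper_width: 85.5
grip_force: 0.0
```

Emit:
play_rows:
  series: [0.96, 0.957, 0, 0, 0.96, 0.957, 0, 0, 0.96, 0.957, 0, 0]

```text
time: 2.48
ee_pos: [495.0, -230.8, 200.5]
tcp_rot: [2.054, 2.377, 0.003]
contact_force: [-1.2, -0.0, 0.2]
gripper_width: 85.4
grip_force: 0.0
```

Emit:
play_rows:
  series: [0.96, 0.957, 0, 0, 0.96, 0.957, 0, 0, 0.96, 0.957, 0, 0]

```text
time: 2.85
ee_pos: [575.8, -122.4, 200.2]
tcp_rot: [-2.055, -2.376, -0.003]
contact_force: [-0.4, -1.2, 0.7]
gripper_width: 85.3
grip_force: 0.0
```

Emit:
play_rows:
  series: [0.96, 0.957, -0.3, 0.256, 0.96, 0.957, -0.3, 0.256, 0.96, 0.957, -0.3, 0.256, 0.96, 0.957, -0.3, 0.256, 0.96, 0.957, -0.3, 0.256]

```text
time: 3.48
ee_pos: [654.3, -20.2, 229.8]
tcp_rot: [2.493, 1.91, -0.003]
contact_force: [-0.2, 0.1, 0.3]
gripper_width: 85.4
grip_force: 0.0
```

```bash
cat >> h.py <<'E'
def pose():
    o=manip.get_obs(); R=Ro.from_rotvec(o["tcp_rot"]).as_matrix(); a=np.degrees(np.arctan2(R[1,0],R[0,0])); return o["ee_pos"],a,o
def to(x,y,z,a):  # row shares from the present pose
    p,b,_=pose(); d=np.array([x,y,z])-p; c,s=np.cos(np.radians(b)),np.sin(np.radians(b))
    print("row",((c*d[0]+s*d[1])/100).round(3),((s*d[0]-c*d[1])/100).round(3),(-d[2]/100).round(3),round((b-a)/90,3))
E
python3 - <<'E'
from h import *
im=manip.get_image("wrist"); save(im,"w1"); np.savez("w1.npz",**im)
p,a,o=pose(); print(p,a,o["time"],(-im["R"].T@im["t"]).round())
E
```

```text
[654.29216477 -20.01241931 229.96993515] 74.91100030264259 3.525 [675.  56. 405.]
```

View pics/w1.png

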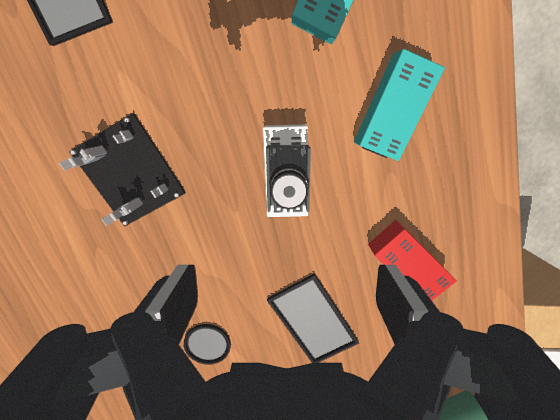

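The wrist view shows the steel disc at (290,192), the heat sink around it and the aluminium case at (287,170). The rack is at (130,170) with the wide clips at (85,158) and (120,210). The long tray is at (313,317) and the round tray at (207,344). I'll measure from this view.

```bash
cat > m2.py <<'E'
import sys
src=sys.argv[1]
from h import *
im=dict(np.load(src)); W=cloud(im); H=W[...,2]
hsv=cv2.cvtColor(im["frame"],cv2.COLOR_RGB2HSV).astype(int); sat=hsv[...,1]; val=hsv[...,2]
C=-im["R"].T@im["t"]; Ki=np.linalg.inv(im["intrinsics"])
def ray(uv,z):
    uv=np.atleast_2d(uv).astype(float); d=np.c_[uv,np.ones(len(uv))]@Ki.T@im["R"]
    return C+d*((z-C[2])/d[:,2])[:,None]
def fit(mask,box,z,name,n=1):
    u0,v0,u1,v1=box; m=np.zeros(mask.shape,np.uint8); m[v0:v1,u0:u1]=mask[v0:v1,u0:u1]
    cs,_=cv2.findContours(m,cv2.RETR_EXTERNAL,cv2.CHAIN_APPROX_NONE)
    for c in sorted(cs,key=cv2.contourArea)[::-1][:n]:
        p=ray(c[:,0],z)[:,:2].astype(np.float32); r=cv2.minAreaRect(p); b=cv2.boxPoints(r)
        e=max(b[1]-b[0],b[2]-b[1],key=np.linalg.norm)
        q=cv2.drawContours(np.zeros_like(m),[c],-1,1,-1).astype(bool)
        print(name,"c",np.round(r[0],1),"size",np.round(r[1],1),"deg",round(np.degrees(np.arctan2(e[1],e[0]))%180,1),"px",c[:,0].mean(0).round(),"z",np.nanpercentile(H[q],[5,50,95]).round(1))
grey=sat<70; notwood=~((hsv[...,0]<25)&(sat>90))|(val<60)
E
cat > a.py <<'E'
exec(open("m2.py").read())
print("bench",np.nanmedian(H[230:260,190:230]))
fit(grey&(val>150),(270,172,312,212),104,"disc")
fit((H>90)&(H<115),(240,100,330,230),104,"spk depth")
fit((H>25),(240,100,330,230),36,"pile all at 36")
fit((H>55)&(H<80),(240,100,330,230),68,"hs")
fit(grey&(val>110),(240,110,330,230),36,"psu")
fit(grey&(val>90),(262,268,362,362),3,"long"); fit(grey&(val>90),(180,318,235,365),3,"round")
fit((H>2)&(H<12)&(val<60),(60,100,190,235),6,"rackbase")
fit(H>40,(40,90,190,240),57,"clips",6)
import numpy as np
print(im["intrinsics"][0,0])
cv2.imwrite("pics/w1crop.png",cv2.resize(im["frame"][95:240,50:330,::-1],None,fx=2.8,fy=2.8,interpolation=cv2.INTER_CUBIC))
E
python3 a.py w1.npz
```

```text
bench 1.2005554696514016
disc c [656.8 -22.3] size [33.1 32.1] deg 75.0 px [289. 191.] z [104.7 105.9 107.1]
spk depth c [657.2 -21. ] size [40.2 36.2] deg 75.0 px [289. 189.] z [ 96.7 105.7 107. ]
pile all at 36 c [656.5 -17.3] size [110.4  54.7] deg 76.3 px [287. 170.] z [ 36.4  68.5 106.4]
hs c [656.8 -18.9] size [72.4 48.1] deg 75.0 px [288. 169.] z [60.  69.4 74.3]
psu c [655.  -16.3] size [112.2  52.3] deg 76.8 px [279. 175.] z [22.2 37.2 62.5]
long c [ 634.1 -257.2] size [ 69.4 128.1] deg 106.2 px [313. 319.] z [3.1 4.3 5.5]
round c [ 460.8 -256.1] size [60.2 59.8] deg 56.6 px [207. 344.] z [3.  4.2 5.5]
rackbase c [455.5  31.7] size [101.1 114.7] deg 102.8 px [124. 170.] z [ 5.8  7.2 11.9]
clips c [422.1  60.7] size [18.7 10.7] deg 6.4 px [ 68. 164.] z [46.  51.1 57.1]
clips c [438.9 -11.6] size [18.5  9.7] deg 14.9 px [109. 219.] z [46.3 52.  57.3]
clips c [447.4  66.7] size [12.5 12. ] deg 9.5 px [ 87. 153.] z [40.9 47.5 57.3]
clips c [464.1  -5.9] size [12.7  9.8] deg 14.7 px [127. 209.] z [40.5 46.9 57.4]
310.42346393718725
```

View pics/w1crop.png

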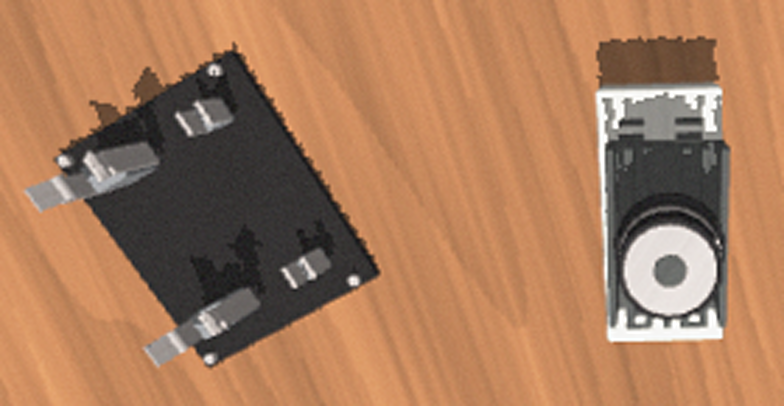

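The crop confirms the target: aluminium case with vent slots, dark fins and the steel disc at crop (668,270). Sizes and heights match the listed parts: 38 mm at 104, 48x72 at 68 and 52x110 at 36. I'm gripping the loudspeaker.

Emit:
play_rows:
  series: [-0.013, 0.029, 1.0, 0, -0.013, 0.029, 1.0, 0, -0.013, 0.029, 1.0, 0, -0.013, 0.029, 1.0, 0]

```text
time: 4.03
ee_pos: [658.3, -19.9, 132.0]
tcp_rot: [2.491, 1.912, 0.002]
contact_force: [0.6, -0.6, 0.0]
gripper_width: 85.3
grip_force: 0.0
```

Emit:
play_rows:
  series: [0, 0, 0.25, 0, 0, 0, 0.5, 0, 0, 0, 0.52, 0, 0, 0, 0.52, 0]

```text
time: 4.53
ee_pos: [658.6, -19.1, 80.2]
tcp_rot: [2.49, 1.913, 0.003]
contact_force: [0.1, -0.1, 0.7]
gripper_width: 85.4
grip_force: 0.0
```

Emit:
play_rows:
  series: [0, 0, 0, 0, 0, 0, 0, 0, 0, 0, 0, 0, 0, 0, 0, 0, 0, 0, 0, 0, 0, 0, 0, 0]
  fingers: 0

```text
time: 5.28
ee_pos: [657.5, -19.0, 78.2]
tcp_rot: [-2.491, -1.914, 0.0]
contact_force: [1.0, -0.1, 0.2]
gripper_width: -0.0
grip_force: 0.0
```

The gripper shut to 0, so it holds nothing. I'll look before going on.

Run:
```python
from h import *
im=manip.get_image("wrist"); np.savez("w2.npz",**im)
s=manip.get_image("scene"); np.savez("s2.npz",**s)
a=im["frame"][:300]; b=cv2.resize(s["frame"][150:300,180:400],None,fx=2.5,fy=2.5)[:300,:550]
o=np.zeros((600,560,3),np.uint8); o[:300]=a; o[300:300+b.shape[0],:b.shape[1]]=b
save({"frame":o},"c2"); print(pose()[2]["gripper_width"])
```

```text
0.19544771197390337
```

View pics/c2.png

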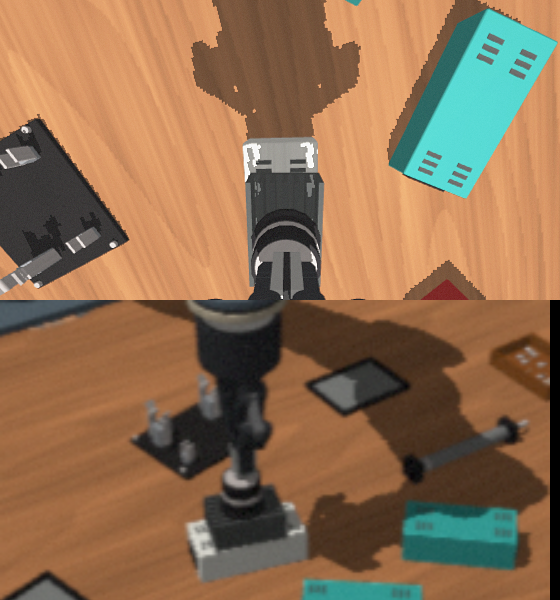

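The fingers closed just above the disc at picture (287,275); the pile still looks intact. I'll check the true fingertip height in the depth maps.

Run:
```python
from h import *
np.set_printoptions(linewidth=200,suppress=True)
im=dict(np.load("w2.npz")); W=cloud(im)
print((-im["R"].T@im["t"]).round(),np.degrees(np.arccos(-(im["R"][2]@[0,0,1]))))
for v in range(225,330,6): print(v,*[tuple(int(k) if k==k else -1 for k in W[v,u]) for u in (265,275,287,300)])
s=dict(np.load("s2.npz")); W=cloud(s)
# scene column through gripper/pile
for v in range(190,262,5): print(v,*[tuple(int(k) if k==k else -1 for k in W[v,u]) for u in (272,277,282)])
print(manip.get_obs()["joint_positions"],manip.get_obs()["ee_pos"])
```

```text
[678.  56. 253.] 17.737935233204386
225 (648, -5, 77) (655, -2, 90) (662, -3, 91) (669, -6, 89)
231 (649, -4, 90) (655, -3, 97) (662, -3, 99) (668, -8, 93)
237 (650, -4, 99) (656, -3, 105) (662, -4, 105) (668, -7, 103)
243 (650, -5, 105) (655, -6, 105) (661, -7, 106) (667, -10, 105)
249 (649, -8, 105) (654, -10, 104) (660, -11, 105) (666, -13, 105)
255 (648, -11, 106) (655, -7, 117) (661, -8, 118) (666, -10, 117)
261 (647, -14, 106) (655, -7, 124) (660, -8, 124) (666, -10, 124)
267 (649, -10, 121) (655, -7, 129) (660, -8, 129) (666, -10, 129)
273 (650, -10, 127) (656, -7, 135) (660, -9, 133) (666, -10, 134)
279 (650, -10, 133) (656, -7, 139) (660, -8, 139) (666, -10, 139)
285 (650, -9, 138) (656, -7, 144) (660, -8, 144) (665, -10, 143)
291 (653, -4, 152) (656, -7, 148) (660, -9, 148) (665, -8, 151)
297 (653, -4, 156) (656, -6, 154) (660, -11, 147) (665, -9, 153)
303 (653, -5, 158) (656, -6, 157) (659, -13, 149) (665, -8, 158)
309 (653, -5, 162) (657, -6, 161) (658, -16, 148) (665, -9, 161)
315 (653, -6, 164) (657, -6, 164) (657, -20, 147) (665, -8, 164)
321 (653, -6, 166) (657, -6, 1
[... 275 characters left out ...]
 (700, -42, 183) (714, -38, 190)
210 (500, 49, 3) (691, -38, 162) (666, -11, 134)
215 (513, 41, -2) (672, -28, 131) (667, -12, 120)
220 (651, -31, 103) (664, -24, 109) (666, -12, 105)
225 (667, -40, 103) (670, -28, 100) (673, -17, 97)
230 (665, -39, 85) (674, -31, 88) (677, -19, 85)
235 (665, -40, 71) (672, -30, 71) (681, -22, 73)
240 (675, -46, 64) (678, -34, 61) (682, -23, 59)
245 (675, -47, 49) (678, -35, 46) (679, -21, 40)
250 (677, -48, 35) (677, -35, 29) (682, -23, 27)
255 (674, -48, 16) (679, -36, 14) (680, -23, 9)
260 (675, -49, 0) (681, -38, 0) (690, -29, 2)
[ 0.14610218  0.67777645 -0.31781537  1.61945285  0.25581489  0.88567681 -0.52950077] [657.52881703 -19.05228871  78.23310925]
```

Run:
```python
from h import *
np.set_printoptions(linewidth=200,suppress=True)
im=dict(np.load("w1.npz")); W=cloud(im); H=W[...,2]
for n,(u0,u1) in dict(L=(150,200),R=(375,425)).items():
    m=np.zeros(H.shape,bool); m[255:330,u0:u1]=1; m&=(H>150)
    q=W[m]; print(n,q[:,2].min(),np.percentile(q[:,2],[1,5,50]),q[np.argsort(q[:,2])[:5]].round(),np.argwhere(m)[np.argsort(q[:,2])[:3]])
im=dict(np.load("w2.npz")); W=cloud(im)
for v in range(249,262): print(v,*[tuple(W[v,u].round(1)) for u in (278,287,297)])
```

```text
L 274.4385635937028 [276.44216953 279.69879382 297.24986461] [[614.  -8. 274.]
 [613.  -8. 275.]
 [615.  -3. 275.]
 [613.  -9. 275.]
 [612. -13. 275.]] [[278 196]
 [279 196]
 [269 195]]
R 274.7872666779779 [276.32124767 279.64609492 297.30465363] [[696. -31. 275.]
 [695. -35. 275.]
 [697. -27. 275.]
 [696. -32. 275.]
 [696. -33. 275.]] [[280 377]
 [288 376]
 [273 378]]
249 (np.float64(655.9), np.float64(-9.8), np.float64(106.4)) (np.float64(660.2), np.float64(-11.5), np.float64(105.2)) (np.float64(665.3), np.float64(-12.9), np.float64(105.3))
250 (np.float64(655.7), np.float64(-10.4), np.float64(106.3)) (np.float64(660.2), np.float64(-11.5), np.float64(106.5)) (np.float64(665.3), np.float64(-12.8), np.float64(106.7))
251 (np.float64(655.4), np.float64(-11.3), np.float64(105.5)) (np.float64(659.9), np.float64(-12.7), np.float64(105.2)) (np.float64(665.0), np.float64(-14.1), np.float64(105.1))
252 (np.float64(656.6), np.float64(-7.8), np.float64(114.4)) (np.float64(661.0), np.float64(-8.5), np.float64(115.3)) (np.float64(665.7), np.float64(-9.8), np.float64(115.1))
253 (np.float64(656.
[... 854 characters left out ...]
8))
258 (np.float64(656.8), np.float64(-7.9), np.float64(120.7)) (np.float64(660.9), np.float64(-8.8), np.float64(120.9)) (np.float64(665.6), np.float64(-9.4), np.float64(122.2))
259 (np.float64(656.9), np.float64(-7.6), np.float64(122.2)) (np.float64(661.0), np.float64(-8.6), np.float64(122.5)) (np.float64(665.4), np.float64(-10.1), np.float64(121.8))
260 (np.float64(656.9), np.float64(-7.8), np.float64(123.0)) (np.float64(660.9), np.float64(-8.7), np.float64(123.2)) (np.float64(nan), np.float64(nan), np.float64(nan))
261 (np.float64(656.8), np.float64(-7.9), np.float64(123.7)) (np.float64(661.0), np.float64(-8.6), np.float64(124.4)) (np.float64(665.4), np.float64(-10.1), np.float64(123.8))
```

Both views put the shut fingertips at about z 114 while the state reads 78, so the real fingers end about 36 mm behind the reported TCP (open, about 44 mm). The grasp simply closed above the disc. I'll allow for that: open, shift 3 mm and go 36 mm lower.

Emit:
play_rows:
  series: [-0.03, 0, 0, 0, -0.03, 0, 0, 0, -0.03, 0, 0, 0, -0.03, 0, 0, 0, -0.03, 0, 0, 0, -0.03, 0, 0.1, 0, -0.03, 0, 0.2, 0, -0.03, 0, 0.3, 0, -0.03, 0, 0.36, 0, -0.03, 0, 0.36, 0]
  fingers: 100

```text
time: 6.62
ee_pos: [656.4, -22.0, 41.6]
tcp_rot: [-2.491, -1.913, 0.001]
contact_force: [0.3, 0.3, -0.1]
gripper_width: 85.3
grip_force: 0.0
```

Run:
```python
from h import *
im=manip.get_image("wrist"); np.savez("w3.npz",**im); save(im,"w3"); p,a,o=pose(); print(p,a,o["contact_force"],o["gripper_width"])
W=cloud(im);H=W[...,2]
for u0,u1 in((150,230),(340,425)):
    m=np.zeros(H.shape,bool); m[255:330,u0:u1]=1; m&=(H>70)&(H<200); q=W[m]; print(q[np.argsort(q[:,2])[:4]].round())
```

```text
[656.73055061 -21.92438973  42.10660403] 75.06278421818804 [ 0.95547606 -0.70315495  0.123204  ] 85.54096102916046
[[616. -10.  86.]
 [615. -11.  87.]
 [616.  -7.  87.]
 [614. -16.  87.]]
[[697. -37.  86.]
 [697. -38.  86.]
 [698. -36.  87.]
 [700. -28.  87.]]
```

View pics/w3.png

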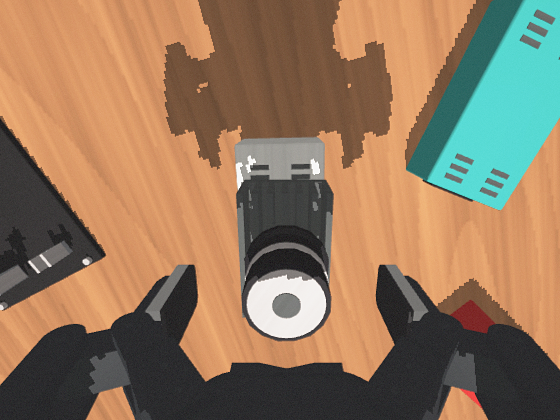

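The disc is at (287,305), centred between the fingertips at (190,268) and (382,268), with the open tips at z 86. Closing now, then lifting.

Emit:
play_rows:
  series: [0, 0, 0, 0, 0, 0, 0, 0, 0, 0, 0, 0, 0, 0, 0, 0, 0, 0, 0, 0, 0, 0, 0, 0, 0, 0, 0, 0]
  fingers: 0

```text
time: 7.55
ee_pos: [657.1, -21.9, 42.8]
tcp_rot: [2.491, 1.913, 0.001]
contact_force: [-1.4, -0.7, 6.1]
gripper_width: 36.6
grip_force: 60.1
```

Emit:
play_rows:
  series: [0, 0, -0.1, 0, 0, 0, -0.3, 0, 0, 0, -0.6, 0, 0, 0, -0.6, 0, 0, 0, -0.6, 0]

```text
time: 8.18
ee_pos: [656.4, -22.1, 102.0]
tcp_rot: [-2.491, -1.914, 0.001]
contact_force: [-0.4, 0.2, -1.8]
gripper_width: 36.7
grip_force: 60.1
```

Run:
```python
from h import *
im=manip.get_image("wrist"); np.savez("w4.npz",**im); W=cloud(im);H=W[...,2]
p,a,o=pose(); print(p,a)
c=W[200:420,200:380].reshape(-1,3); 
for lo,hi in((155,175),(25,45),(58,80)): 
    q=c[(c[:,2]>lo)&(c[:,2]<hi)]; print(lo,len(q),np.median(q,0).round(1) if len(q) else "")
to(460.8,-256.1,p[2],75)
```

```text
[656.07725985 -22.09597895 101.51548896] 75.06231461606549
155 8247 [657.6 -17.9 164.8]
25 589 [656.1 -23.2  44.2]
58 1138 [656.7 -15.9  69.1]
row -2.764 -1.284 -0.0 0.001
```

Emit:
play_rows:
  series: [-0.918, -0.429, 0, 0, -0.918, -0.429, 0, 0, -0.918, -0.429, 0, 0]

```text
time: 8.6
ee_pos: [588.8, -103.4, 101.3]
tcp_rot: [-2.495, -1.908, 0.006]
contact_force: [0.6, 1.2, -0.5]
gripper_width: 36.5
grip_force: 60.2
```

Emit:
play_rows:
  series: [-0.918, -0.429, 0, 0, -0.918, -0.429, 0, 0, -0.918, -0.429, 0, 0]

```text
time: 8.98
ee_pos: [524.4, -179.8, 101.6]
tcp_rot: [-2.495, -1.908, 0.004]
contact_force: [1.1, 0.4, -0.7]
gripper_width: 36.7
grip_force: 60.3
```

Emit:
play_rows:
  series: [-0.918, -0.429, 0, 0, -0.918, -0.429, 0, 0, -0.918, -0.429, 0, 0, -0.918, -0.429, 0, 0]

```text
time: 9.48
ee_pos: [462.8, -253.5, 102.2]
tcp_rot: [-2.49, -1.916, -0.002]
contact_force: [0.6, 0.8, -0.3]
gripper_width: 36.6
grip_force: 60.4
```

Emit:
play_rows:
  series: [0, 0, 0.4, 0, 0, 0, 0.8, 0, 0, 0, 1.0, 0, 0, 0, 1.0, 0, 0, 0, 1.0, 0]

```text
time: 10.1
ee_pos: [462.8, -254.1, 2.9]
tcp_rot: [2.489, 1.915, 0.002]
contact_force: [0.1, -0.2, -0.6]
gripper_width: 36.7
grip_force: 60.3
```

Run:
```python
from h import *
im=manip.get_image("wrist"); np.savez("w5.npz",**im); save(im,"w5"); p,a,o=pose(); print(p,a,o["contact_force"],o["gripper_width"])
```

```text
[ 462.68944767 -254.48059927    3.23070233] 75.12074886573319 [-0.54137794  0.4202026   0.21612655] 36.535977201581574
```

View pics/w5.png

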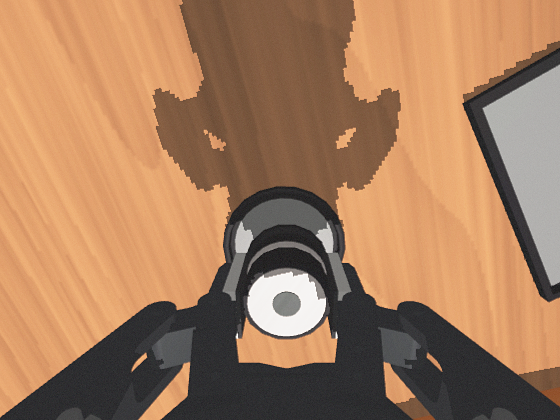

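The speaker's disc is at (287,303), over the round tray, whose visible rim runs from 224 to 344. Lowering the last 25 mm and releasing.

Emit:
play_rows:
  series: [0, 0, 0.12, 0, 0, 0, 0.2, 0, 0, 0, 0.24, 0, 0, 0, 0.252, 0, 0, 0, 0.252, 0, 0, 0, 0.252, 0]

```text
time: 10.9
ee_pos: [461.1, -254.8, -22.2]
tcp_rot: [2.491, 1.914, -0.001]
contact_force: [-3.8, 2.1, 13.0]
gripper_width: 36.7
grip_force: 61.7
```

Emit:
play_rows:
  series: [0, 0, 0, 0, 0, 0, 0, 0, 0, 0, 0, 0, 0, 0, 0, 0, 0, 0, -0.2, 0, 0, 0, -0.6, 0, 0, 0, -1, 0, 0, 0, -1, 0]
  fingers: 100

```text
time: 11.9
ee_pos: [463.1, -255.7, 79.7]
tcp_rot: [2.488, 1.911, 0.004]
contact_force: [0.5, 0.2, -0.1]
gripper_width: 85.4
grip_force: 0.0
```

Emit:
play_rows:
  series: [0.92, 0.43, -0.5, 0, 0.92, 0.43, -0.5, 0, 0.92, 0.43, -0.5, 0]

```text
time: 12.28
ee_pos: [529.9, -173.2, 128.0]
tcp_rot: [2.485, 1.92, 0.006]
contact_force: [-0.5, -0.1, -0.9]
gripper_width: 85.5
grip_force: 0.0
```

Emit:
play_rows:
  series: [0.92, 0.43, 0, 0, 0.92, 0.43, 0, 0, 0.92, 0.43, 0, 0]

```text
time: 12.65
ee_pos: [592.8, -96.2, 125.7]
tcp_rot: [-2.486, -1.918, -0.001]
contact_force: [-0.1, -0.6, 0.4]
gripper_width: 85.3
grip_force: 0.0
```

Emit:
play_rows:
  series: [0.92, 0.43, 0, 0, 0.92, 0.43, 0, 0, 0.92, 0.43, 0, 0, 0.92, 0.43, 0, 0]

```text
time: 13.15
ee_pos: [656.0, -23.6, 125.9]
tcp_rot: [-2.492, -1.912, 0.004]
contact_force: [-0.3, 0.2, 0.3]
gripper_width: 85.3
grip_force: 0.0
```

```bash
cat > b.py <<'E'
from h import *
im=manip.get_image("wrist"); np.savez("w6.npz",**im); save(im,"w6")
t=manip.get_image("top"); np.savez("t6.npz",**t)
exec(open("m2.py").read())
B=(215,60,360,420)
fit((H>60)&(H<78),B,68,"hs"); fit((H>28)&(H<42),B,36,"psu"); fit(H>25,B,36,"all36")
p,a,o=pose(); print(p,a)
# loudspeaker in its tray, top view
im=t; W=cloud(im); H=W[...,2]; C=-im["R"].T@im["t"]; Ki=np.linalg.inv(im["intrinsics"])
hsv=cv2.cvtColor(im["frame"],cv2.COLOR_RGB2HSV).astype(int); fit((hsv[...,1]<70)&(hsv[...,2]>150),(335,230,370,270),39,"disc",2); fit(H>25,(330,225,375,275),39,"spk H")
E
sed -i 's/^import sys//;s/^src=.*/src="w6.npz"/' m2.py; python3 b.py
```

```text
hs c [635.3 -13.7] size [73.4  4.2] deg 75.1 px [257. 204.] z [62.5 69.  70.2]
psu c [663.7  16.4] size [41.4 53.1] deg 166.7 px [277. 148.] z [35.8 37.3 38.7]
all36 c [ 599.5 -238. ] size [ 80.6 165.3] deg 165.1 px [287. 393.] z [232.5 241.5 253.1]
[656.20459715 -23.84657698 126.57196086] 74.92879686638369
disc c [ 462.2 -255. ] size [55.4 35.1] deg 21.3 px [354. 251.] z [-2.3 35.2 42.8]
spk H c [ 468.3 -223.6] size [ 88.9 155.8] deg 179.8 px [341. 252.] z [ 37.4 763.3 785.1]
```

View pics/w6.png

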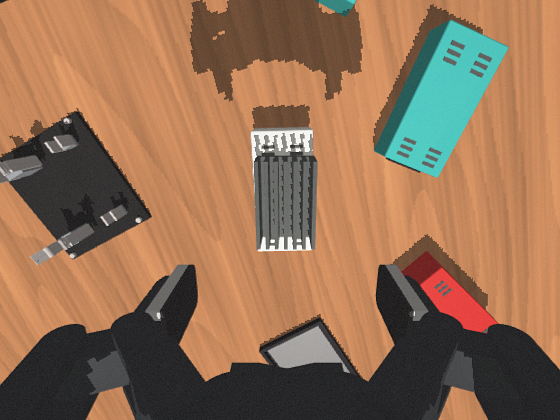

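The wrist view shows the heat sink alone on the case: fins from (257,157) to (314,248), with the case's far end at rows 128-157. Refining its centre and angle from the depth points.

```bash
cat > b2.py <<'E'
exec(open("m2.py").read())
def hull(lo,hi,box,name,box3=None):
    u0,v0,u1,v1=box; c=W[v0:v1,u0:u1].reshape(-1,3); q=c[(c[:,2]>lo)&(c[:,2]<hi)]
    r=cv2.minAreaRect(q[:,:2].astype(np.float32)); b=cv2.boxPoints(r); e=max(b[1]-b[0],b[2]-b[1],key=np.linalg.norm)
    print(name,len(q),np.round(r[0],1),np.round(r[1],1),round(np.degrees(np.arctan2(e[1],e[0]))%180,1))
E
python3 - <<'E'
exec(open("b2.py").read())
hull(64,74,(235,140,340,262),"hs"); hull(33,41,(235,115,340,262),"psu"); to(656.8,-17,126,75)
im=dict(np.load("t6.npz")); W=cloud(im); hull(34,44,(335,235,370,268),"spk top")
E
```

```text
hs 2745 [656.5 -19.7] [72.5 48.2] 75.1
psu 2047 [655.4 -17.3] [109.9  52.7] 76.5
row 0.068 -0.012 0.006 -0.001
spk top 89 [ 463.6 -251.8] [35.6 32.4] 45.4
```

Emit:
play_rows:
  series: [0.04, -0.005, 0.5, 0, 0.04, -0.005, 1.0, 0, 0.04, -0.005, 1.0, 0, 0.04, -0.005, 1.0, 0]

```text
time: 13.75
ee_pos: [658.6, -18.2, 28.8]
tcp_rot: [2.491, 1.912, 0.002]
contact_force: [0.3, -0.2, 0.6]
gripper_width: 85.3
grip_force: 0.0
```

Emit:
play_rows:
  series: [0, 0, 0.1, 0, 0, 0, 0.19, 0, 0, 0, 0.19, 0, 0, 0, 0.19, 0]

```text
time: 14.25
ee_pos: [657.9, -17.4, 8.3]
tcp_rot: [2.491, 1.914, 0.0]
contact_force: [-0.5, -0.6, 0.1]
gripper_width: 85.6
grip_force: 0.0
```

Emit:
play_rows:
  series: [0, 0, 0, 0, 0, 0, 0, 0, 0, 0, 0, 0, 0, 0, 0, 0, 0, 0, 0, 0, 0, 0, 0, 0, 0, 0, 0, 0]
  fingers: 0

```text
time: 15.12
ee_pos: [658.0, -17.4, 8.5]
tcp_rot: [2.491, 1.914, 0.001]
contact_force: [-1.1, -0.4, 5.3]
gripper_width: 47.1
grip_force: 63.3
```

Emit:
play_rows:
  series: [0, 0, -0.1, 0, 0, 0, -0.3, 0, 0, 0, -0.6, 0, 0, 0, -0.8, 0, 0, 0, -0.8, 0, 0, 0, -0.8, 0]

```text
time: 15.88
ee_pos: [657.3, -17.6, 87.8]
tcp_rot: [-2.491, -1.914, 0.001]
contact_force: [-1.2, 0.8, -1.9]
gripper_width: 47.3
grip_force: 62.6
```

Run:
```python
from h import *
im=manip.get_image("wrist"); np.savez("w6.npz",**im)
exec(open("b2.py").read())
p,a,o=pose(); print(p,a)
hull(33,41,(180,60,360,360),"psu"); hull(140,152,(200,200,360,380),"hs held")
to(466,246,p[2],93)
```

```text
[657.10914666 -17.63232533  87.37301023] 75.06146631541317
psu 4281 [662.3  14. ] [46.1 52.1] 165.6
hs held 10022 [654.7 -18.9] [72.5 69.4] 74.2
row 2.055 -2.526 -0.0 -0.199
```

Emit:
play_rows:
  series: [0.684, -0.845, 0, 0, 0.684, -0.845, 0, 0, 0.684, -0.845, 0, 0]

```text
time: 16.3
ee_pos: [591.0, 74.8, 87.6]
tcp_rot: [-2.483, -1.92, 0.002]
contact_force: [0.7, -0.4, -2.8]
gripper_width: 47.2
grip_force: 62.7
```

Emit:
play_rows:
  series: [0.684, -0.845, 0, 0, 0.684, -0.845, 0, 0, 0.684, -0.845, 0, 0]

```text
time: 16.68
ee_pos: [527.6, 161.5, 87.8]
tcp_rot: [-2.484, -1.92, 0.001]
contact_force: [0.4, -0.8, -1.3]
gripper_width: 47.2
grip_force: 62.8
```

Emit:
play_rows:
  series: [0.684, -0.845, 0, -0.2, 0.684, -0.845, 0, -0.2, 0.684, -0.845, 0, -0.2, 0.684, -0.845, 0, -0.2, 0.684, -0.845, 0, -0.2]

```text
time: 17.3
ee_pos: [466.8, 244.4, 87.8]
tcp_rot: [2.165, 2.276, -0.001]
contact_force: [-0.5, -0.6, -1.4]
gripper_width: 46.9
grip_force: 62.7
```

Emit:
play_rows:
  series: [0, 0, 0.4, 0, 0, 0, 0.8, 0, 0, 0, 0.8, 0, 0, 0, 0.8, 0]

```text
time: 17.8
ee_pos: [466.6, 246.1, 9.0]
tcp_rot: [2.162, 2.279, 0.001]
contact_force: [0.1, -0.2, -1.1]
gripper_width: 47.1
grip_force: 62.6
```

Run:
```python
from h import *
im=manip.get_image("wrist"); np.savez("w7.npz",**im); save(im,"w7"); p,a,o=pose(); print(p,a,o["contact_force"],o["gripper_width"])
```

```text
[466.83498901 246.38776341   9.47714628] 93.01532938814722 [-0.41033434  0.34413656 -1.41130356] 46.96119805564637
```

View pics/w7.png

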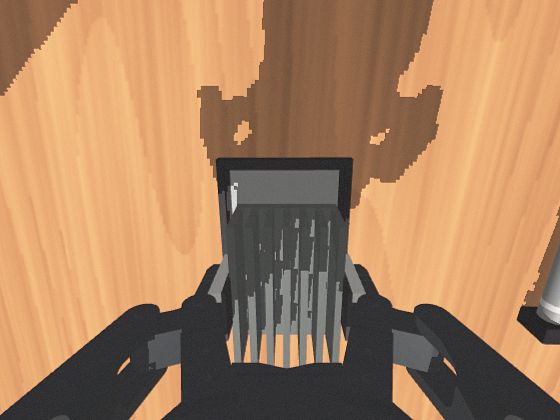

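The tray's rim is visible, with its far inner edge at row 170 (columns 230-340), and the fins are well within its width. I'll check the along-tray margin by rays.

```bash
sed -i 's/w6.npz/w7.npz/' m2.py
python3 - <<'E'
exec(open("m2.py").read())
p,a,o=pose(); c,s=np.cos(np.radians(a)),np.sin(np.radians(a)); T=np.array([[c,s],[s,-c]])
for n,uv,z in(("far inner",(285,170),3),("far L out",(217,160),7),("far R out",(352,160),7),("hs far top L",(236,206),70),("hs far top R",(333,206),70)): print(n,(T@(ray(uv,z)[0,:2]-p[:2])).round(1),W[uv[1],uv[0],2].round(1))
q=W[195:290,225:345].reshape(-1,3); q=q[(q[:,2]>60)&(q[:,2]<75)]; print(np.percentile((q[:,:2]-p[:2])@T.T,[.5,99.5],axis=0).round(1),np.median(q[:,2]))
E
```

```text
far inner [42.9 -0.8] 4.3
far L out [ 49.4 -39.5] 7.3
far R out [49.5 37.5] 8.4
hs far top L [ 41.8 -19.4] 5.0
hs far top R [41.8 17.9] 42.1
[[  2.2 -25.6]
 [ 33.4  23.6]] 69.50959829981457
```

Tray centre (-1.6, -1.0) against heat sink centre (-2.6, -1.0) in tool axes: well centred. Lowering and releasing.

Emit:
play_rows:
  series: [0, 0, 0.15, 0, 0, 0, 0.27, 0, 0, 0, 0.32, 0, 0, 0, 0.335, 0, 0, 0, 0.335, 0, 0, 0, 0.335, 0]

```text
time: 18.6
ee_pos: [465.3, 245.8, -24.6]
tcp_rot: [2.161, 2.28, -0.001]
contact_force: [-4.7, -2.9, 16.9]
gripper_width: 47.1
grip_force: 64.9
```

Emit:
play_rows:
  series: [0, 0, 0, 0, 0, 0, 0, 0, 0, 0, 0, 0, 0, 0, 0, 0, 0, 0, -0.2, 0, 0, 0, -0.6, 0, 0, 0, -1, 0, 0, 0, -1, 0]
  fingers: 100

```text
time: 19.6
ee_pos: [467.3, 247.2, 77.2]
tcp_rot: [2.161, 2.278, 0.008]
contact_force: [-0.6, -0.2, -1.1]
gripper_width: 85.1
grip_force: 0.0
```

Emit:
play_rows:
  series: [-0.908, 0.585, -0.45, 0, -0.908, 0.585, -0.45, 0, -0.908, 0.585, -0.45, 0]

```text
time: 19.98
ee_pos: [531.8, 154.1, 119.8]
tcp_rot: [2.168, 2.27, 0.0]
contact_force: [-0.7, 0.9, 0.3]
gripper_width: 85.4
grip_force: 0.0
```

Emit:
play_rows:
  series: [-0.908, 0.585, 0, 0, -0.908, 0.585, 0, 0, -0.908, 0.585, 0, 0]

```text
time: 20.35
ee_pos: [593.1, 67.3, 117.9]
tcp_rot: [2.167, 2.274, -0.003]
contact_force: [-1.2, 0.2, 0.4]
gripper_width: 85.3
grip_force: 0.0
```

Emit:
play_rows:
  series: [-0.908, 0.585, 0, 0.183, -0.908, 0.585, 0, 0.183, -0.908, 0.585, 0, 0.183, -0.908, 0.585, 0, 0.183, -0.908, 0.585, 0, 0.183]

```text
time: 20.98
ee_pos: [654.7, -14.2, 119.4]
tcp_rot: [-2.461, -1.95, 0.0]
contact_force: [0.7, -0.5, 0.0]
gripper_width: 85.7
grip_force: 0.0
```

```bash
sed -i 's/w7.npz/w8.npz/' m2.py
python3 - <<'E'
from h import *
im=manip.get_image("wrist"); np.savez("w8.npz",**im); save(im,"w8")
exec(open("b2.py").read())
p,a,o=pose(); print(p,a)
hull(33,41,(220,100,350,290),"psu"); 
t=manip.get_image("top"); W=cloud(t); hull(29,42,(175,228,222,272),"hs top"); np.savez("t8.npz",**t)
E
```

```text
[654.8924507  -14.58469705 119.52516775] 76.75154316500729
psu 7217 [655.1 -17.2] [109.9  52.1] 76.3
hs top 170 [467.3 244.5] [48.2 70.4] 92.1
```

Emit:
play_rows:
  series: [-0.027, 0.008, 0.5, 0, -0.027, 0.008, 1.0, 0, -0.027, 0.008, 1.0, 0, -0.027, 0.008, 1.0, 0]

```text
time: 21.58
ee_pos: [656.7, -18.7, 21.3]
tcp_rot: [2.464, 1.947, 0.003]
contact_force: [0.3, -0.6, 0.9]
gripper_width: 85.4
grip_force: 0.0
```

Emit:
play_rows:
  series: [0, 0, 0.2, 0, 0, 0, 0.36, 0, 0, 0, 0.44, 0, 0, 0, 0.44, 0, 0, 0, 0.44, 0]

```text
time: 22.2
ee_pos: [656.0, -19.2, -24.1]
tcp_rot: [2.465, 1.947, 0.001]
contact_force: [-0.3, 1.2, -0.3]
gripper_width: 85.2
grip_force: 0.0
```

Emit:
play_rows:
  series: [0, 0, 0, 0, 0, 0, 0, 0, 0, 0, 0, 0, 0, 0, 0, 0, 0, 0, 0, 0, 0, 0, 0, 0, 0, 0, 0, 0]
  fingers: 0

```text
time: 23.08
ee_pos: [655.8, -19.3, -23.8]
tcp_rot: [2.465, 1.947, 0.001]
contact_force: [-2.2, -0.2, 5.0]
gripper_width: 51.4
grip_force: 64.4
```

Emit:
play_rows:
  series: [0, 0, -0.1, 0, 0, 0, -0.3, 0, 0, 0, -0.6, 0, 0, 0, -0.6, 0, 0, 0, -0.6, 0]

```text
time: 23.7
ee_pos: [655.4, -19.5, 35.5]
tcp_rot: [-2.466, -1.947, 0.0]
contact_force: [-0.5, -0.3, -4.2]
gripper_width: 51.0
grip_force: 63.6
```

Run:
```python
from h import *
p,a,o=pose(); print(p,a,o["contact_force"]); to(633.8,-257,p[2],106.2)
```

```text
[655.37216322 -19.473417    35.54088747] 76.58841641235051 [-0.45624892 -0.33161714 -4.18676301]
row -2.361 0.341 -0.0 -0.329
```

Emit:
play_rows:
  series: [-0.793, 0.117, 0, 0, -0.793, 0.117, 0, 0, -0.793, 0.117, 0, 0]

```text
time: 24.08
ee_pos: [647.4, -102.2, 34.3]
tcp_rot: [-2.469, -1.942, 0.004]
contact_force: [-0.3, 1.6, -3.4]
gripper_width: 50.7
grip_force: 63.4
```

Emit:
play_rows:
  series: [-0.793, 0.117, 0, 0, -0.793, 0.117, 0, 0, -0.793, 0.117, 0, 0]

```text
time: 24.45
ee_pos: [640.9, -180.4, 34.8]
tcp_rot: [-2.468, -1.943, 0.002]
contact_force: [-0.5, 0.6, -4.2]
gripper_width: 51.3
grip_force: 63.4
```

Emit:
play_rows:
  series: [-0.793, 0.117, 0, -0.329, -0.793, 0.117, 0, -0.329, -0.793, 0.117, 0, -0.329, -0.793, 0.117, 0, -0.329, -0.793, 0.117, 0, -0.329, -0.793, 0.117, 0, -0.329]

```text
time: 25.2
ee_pos: [635.0, -257.7, 35.7]
tcp_rot: [-1.887, -2.512, -0.0]
contact_force: [-0.7, 0.3, -4.7]
gripper_width: 51.2
grip_force: 63.6
```

Emit:
play_rows:
  series: [0, 0, 0.15, 0, 0, 0, 0.25, 0, 0, 0, 0.3, 0, 0, 0, 0.3, 0]

```text
time: 25.7
ee_pos: [634.3, -258.7, 4.9]
tcp_rot: [-1.886, -2.511, 0.0]
contact_force: [0.3, 0.3, -3.2]
gripper_width: 50.9
grip_force: 63.6
```

```bash
sed -i 's/w8.npz/w9.npz/' m2.py
python3 - <<'E'
from h import *
im=manip.get_image("wrist"); np.savez("w9.npz",**im); save(im,"w9")
exec(open("b2.py").read())
p,a,o=pose(); print(p,a)
E
```

```text
[ 634.65838065 -258.77420022    5.3917249 ] 106.19942725471356
```

View pics/w9.png

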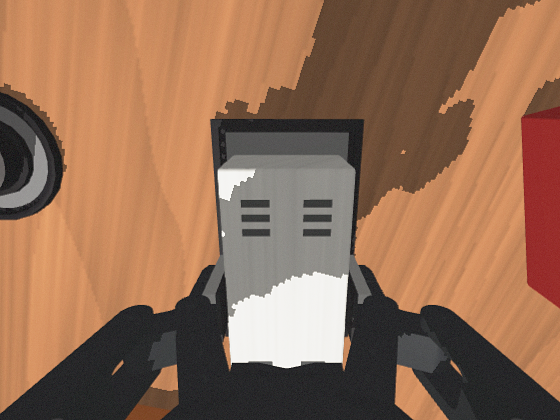

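The case is over the long tray, whose far rim's outer corners are at (212,121) and (363,121); the red look-alike is clear to the right at (525,118). Checking the margins.

Run:
```python
exec(open("m2.py").read())
p,a,o=pose(); c,s=np.cos(np.radians(a)),np.sin(np.radians(a)); T=np.array([[c,s],[s,-c]])
for n,uv,z in(("far L out",(212,121),7),("far R out",(363,121),7),("red edge",(523,118),36),("red low",(528,285),0)): print(n,(T@(ray(uv,z)[0,:2]-p[:2])).round(1))
q=W[145:260,205:365].reshape(-1,3); q=q[(q[:,2]>60)&(q[:,2]<75)]; print(np.percentile((q[:,:2]-p[:2])@T.T,[.3,99.7],axis=0).round(1),np.median(q[:,2]))
```

```text
far L out [ 71.4 -40. ]
far R out [71.5 41.1]
red edge [ 74.  105.3]
red low [-33.1 159.7]
[[ 19.4 -25.7]
 [ 57.   25.6]] 65.87328098475615
```

Emit:
play_rows:
  series: [0, 0, 0.12, 0, 0, 0, 0.2, 0, 0, 0, 0.245, 0, 0, 0, 0.26, 0, 0, 0, 0.26, 0, 0, 0, 0.26, 0]

```text
time: 26.5
ee_pos: [635.0, -258.9, -20.1]
tcp_rot: [1.886, 2.512, 0.0]
contact_force: [-0.3, 0.9, -4.9]
gripper_width: 51.2
grip_force: 63.6
```

Emit:
play_rows:
  series: [0, 0, 0.01, 0, 0, 0, 0.02, 0, 0, 0, 0.02, 0]

```text
time: 26.88
ee_pos: [635.0, -259.0, -20.8]
tcp_rot: [1.886, 2.511, -0.0]
contact_force: [-4.5, 0.9, 10.8]
gripper_width: 50.7
grip_force: 65.4
```

Emit:
play_rows:
  series: [0, 0, 0, 0, 0, 0, 0, 0, 0, 0, 0, 0, 0, 0, 0, 0, 0, 0, -0.2, 0, 0, 0, -0.6, 0, 0, 0, -1, 0, 0, 0, -1, 0]
  fingers: 100

```text
time: 27.88
ee_pos: [637.3, -259.3, 82.8]
tcp_rot: [1.882, 2.507, 0.004]
contact_force: [0.1, 0.8, -0.2]
gripper_width: 85.6
grip_force: 0.0
```

Emit:
play_rows:
  series: [0.85, 0.255, -0.5, 0, 0.85, 0.255, -0.5, 0, 0.85, 0.255, -0.5, 0]

```text
time: 28.25
ee_pos: [636.9, -165.7, 130.3]
tcp_rot: [1.878, 2.516, 0.005]
contact_force: [0.8, -0.8, -0.2]
gripper_width: 85.1
grip_force: 0.0
```

Emit:
play_rows:
  series: [0.85, 0.255, 0, 0, 0.85, 0.255, 0, 0, 0.85, 0.255, 0, 0]

```text
time: 28.62
ee_pos: [636.1, -79.1, 127.7]
tcp_rot: [-1.881, -2.515, -0.001]
contact_force: [0.2, -0.4, -0.0]
gripper_width: 85.3
grip_force: 0.0
```

Emit:
play_rows:
  series: [0.85, 0.255, 0, 0, 0.85, 0.255, 0, 0, 0.85, 0.255, 0, 0]

```text
time: 29.0
ee_pos: [636.9, 8.4, 127.5]
tcp_rot: [-1.883, -2.514, -0.0]
contact_force: [-0.9, -1.5, -0.3]
gripper_width: 85.1
grip_force: 0.0
```

Emit:
play_rows:
  series: [0.85, 0.255, 0, 0, 0.85, 0.255, 0, 0, 0.85, 0.255, 0, 0]

```text
time: 29.38
ee_pos: [637.9, 96.2, 127.4]
tcp_rot: [-1.885, -2.513, 0.0]
contact_force: [0.3, -1.1, -0.5]
gripper_width: 85.6
grip_force: 0.0
```

Emit:
play_rows:
  series: [0.85, 0.255, 0, 0, 0.85, 0.255, 0, 0, 0.85, 0.255, 0, 0]

```text
time: 29.75
ee_pos: [638.9, 184.3, 127.3]
tcp_rot: [1.886, 2.513, -0.001]
contact_force: [0.1, -1.2, 0.3]
gripper_width: 85.6
grip_force: 0.0
```

Emit:
play_rows:
  series: [0.85, 0.255, 0.2, 0.167, 0.85, 0.255, 0.2, 0.167, 0.85, 0.255, 0.2, 0.167, 0.85, 0.255, 0.2, 0.167, 0.85, 0.255, 0.2, 0.167]

```text
time: 30.38
ee_pos: [640.4, 270.5, 107.7]
tcp_rot: [2.201, 2.24, -0.001]
contact_force: [0.2, 0.3, 0.7]
gripper_width: 85.4
grip_force: 0.0
```

```bash
sed -i 's/w9.npz/w10.npz/' m2.py
python3 - <<'E'
from h import *
im=manip.get_image("wrist"); np.savez("w10.npz",**im); save(im,"w10")
t=manip.get_image("top"); np.savez("t10.npz",**t); save(t,"t10")
exec(open("b2.py").read())
p,a,o=pose(); print(p,a,o["time"])
fit(notwood,(225,60,350,290),8,"pen",2); hull(12,30,(225,60,350,290),"penH")
W=cloud(t); hull(32,46,(322,175,385,225),"psu top"); hull(29,42,(175,228,222,272),"hs top");hull(34,44,(335,235,370,268),"spk top")
E
```

```text
[640.01060653 271.64837856 107.86705789] 91.06106229625273 30.475
pen c [641.6 270.6] size [ 24.2 176.2] deg 90.4 px [287. 189.] z [15.3 20.4 25.6]
penH 3247 [641.4 274.2] [ 23.9 165.5] 90.5
psu top 507 [ 636.  -253.9] [ 53.  111.4] 106.5
hs top 96 [467.4 256. ] [48.1 47.1] 1.4
spk top 90 [ 462.5 -252.2] [35.1 33.2] 1.6
```

View pics/w10.png

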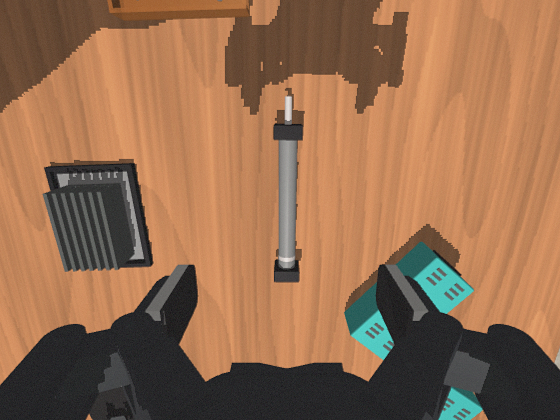

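The pen lies at (287,200): guards at rows 131 and 271, tip up (+y) at (288,105). The heat sink sits inside its tray at (95,220), and a turquoise look-alike is close to the right finger at (390,300). I'll find the barrel's middle from the guards and check the finger clearance.

Run:
```python
exec(open("b2.py").read())
p,a,o=pose(); c,s=np.cos(np.radians(a)),np.sin(np.radians(a)); T=np.array([[c,s],[s,-c]])
fit(val<60,(265,115,310,145),20,"guard far"); fit(val<60,(265,255,310,290),20,"guard near")
fit(notwood&(val>70),(265,138,310,263),20,"barrel top"); fit((H>21)&(H<28),(265,110,310,145),24,"gf"); fit((H>21)&(H<28),(265,255,310,290),24,"gn")
m=(hsv[...,0]>80)&(hsv[...,0]<100)&(sat>120)&(H>10); q=W[m]; l=(q[:,:2]-p[:2])@T.T; print("turq: tool-y min",l[:,1].min().round(1)," near x<15:",l[abs(l[:,0])<25][:,1].min() if (abs(l[:,0])<25).any() else None)
```

```text
guard far c [641.  329.9] size [23. 12.] deg 1.1 px [288. 131.] z [22.7 25.2 26.2]
guard near c [641.7 201.7] size [22.9 21.3] deg 1.0 px [284. 269.] z [ 5.1 20.7 25. ]
barrel top c [641.8 267.1] size [ 16.  113.8] deg 90.2 px [287. 200.] z [16.2 20.1 21.9]
gf c [641.1 327.8] size [22.9 15.1] deg 1.1 px [288. 133.] z [21.6 25.1 26.2]
gn c [642.3 205.5] size [23.6 28.3] deg 90.4 px [286. 269.] z [21.2 24.8 26.1]
turq: tool-y min 26.2  near x<15: 26.22653939253742
```

Run:
```python
exec(open("b2.py").read())
m=((hsv[...,0]>80)&(hsv[...,0]<100)&(sat>120)&(H>5)&(H<45)).astype(np.uint8); m=cv2.erode(m,np.ones((3,3)))>0; q=W[m]-[641.5,263.5,0]
for y in range(-90,70,10):
    k=q[abs(q[:,1]-y)<5]; print(y,len(k),k[:,0].min().round(1) if len(k) else "")
```

```text
-90 169 83.1
-80 190 132.1
-70 248 123.8
-60 379 111.5
-50 454 116.7
-40 266 124.7
-30 0 
-20 0 
-10 0 
0 0 
10 0 
20 0 
30 0 
40 0 
50 0 
60 0
```

The turquoise case starts 83 mm to the side of the grip line, so the fingers (57 mm) clear it. The barrel's middle is (641.5, 263.5). Going to grip it.

Emit:
play_rows:
  series: [-0.082, 0.013, 0.4, 0.007, -0.082, 0.013, 0.8, 0.007, -0.082, 0.013, 1.0, 0.007, -0.082, 0.013, 1.0, 0.007, -0.082, 0.013, 1.0, 0.007]

```text
time: 31.1
ee_pos: [641.7, 266.0, 9.2]
tcp_rot: [2.211, 2.231, 0.003]
contact_force: [0.4, 0.3, 0.5]
gripper_width: 85.3
grip_force: 0.0
```

Emit:
play_rows:
  series: [0, 0, 0.15, 0, 0, 0, 0.28, 0, 0, 0, 0.37, 0, 0, 0, 0.37, 0, 0, 0, 0.37, 0]

```text
time: 31.72
ee_pos: [640.9, 265.6, -29.3]
tcp_rot: [-2.211, -2.232, -0.0]
contact_force: [0.5, 0.3, -0.2]
gripper_width: 85.8
grip_force: 0.0
```

Emit:
play_rows:
  series: [0, 0, 0, 0, 0, 0, 0, 0, 0, 0, 0, 0, 0, 0, 0, 0, 0, 0, 0, 0, 0, 0, 0, 0, 0, 0, 0, 0]
  fingers: 0

```text
time: 32.6
ee_pos: [640.9, 265.5, -29.1]
tcp_rot: [2.211, 2.232, 0.001]
contact_force: [-1.0, 0.0, 5.8]
gripper_width: 13.9
grip_force: 58.7
```

Emit:
play_rows:
  series: [0, 0, -0.15, 0, 0, 0, -0.5, 0, 0, 0, -1, 0, 0, 0, -1, 0]

```text
time: 33.1
ee_pos: [643.2, 267.0, 75.8]
tcp_rot: [2.21, 2.23, 0.012]
contact_force: [-0.2, 0.6, -0.5]
gripper_width: 13.5
grip_force: 58.6
```

Emit:
play_rows:
  series: [-0.78, -0.342, -0.5, 0, -0.78, -0.342, -0.5, 0, -0.78, -0.342, -0.5, 0]

```text
time: 33.48
ee_pos: [607.5, 183.9, 121.9]
tcp_rot: [2.213, 2.227, -0.0]
contact_force: [0.2, 0.5, -0.3]
gripper_width: 13.2
grip_force: 58.7
```

Emit:
play_rows:
  series: [-0.78, -0.342, 0, 0, -0.78, -0.342, 0, 0, -0.78, -0.342, 0, 0]

```text
time: 33.85
ee_pos: [573.4, 107.3, 120.1]
tcp_rot: [-2.213, -2.23, 0.002]
contact_force: [-0.3, 1.0, -1.0]
gripper_width: 13.7
grip_force: 58.8
```

Emit:
play_rows:
  series: [-0.78, -0.342, 0, -0.138, -0.78, -0.342, 0, -0.138, -0.78, -0.342, 0, -0.138, -0.78, -0.342, 0, -0.138, -0.78, -0.342, 0, -0.138]

```text
time: 34.48
ee_pos: [540.9, 32.4, 120.6]
tcp_rot: [-1.954, -2.46, -0.002]
contact_force: [0.1, 0.5, -1.0]
gripper_width: 14.2
grip_force: 58.9
```

```bash
sed -i 's/w10.npz/w11.npz/' m2.py
python3 - <<'E'
from h import *
im=manip.get_image("wrist"); np.savez("w11.npz",**im); save(im,"w11")
exec(open("b2.py").read())
p,a,o=pose(); print(p,a,o["time"],o["gripper_width"])
fit(H>40,(0,0,240,330),57,"clips",5); fit((H>2)&(H<14)&(val<60),(0,60,240,330),6,"base")
c,s=np.cos(np.radians(a)),np.sin(np.radians(a)); T=np.array([[c,s],[s,-c]])
q=W[60:330,255:320].reshape(-1,3); q=q[(q[:,2]>130)&(q[:,2]<200)]; l=(q[:,:2]-p[:2])@T.T; print("pen",np.percentile(l,[.5,50,99.5],axis=0).round(1),np.percentile(q[:,2],[2,50,98]).round(1))
E
```

```text
[540.78754184  32.11694854 120.55924624] 103.06381410328616 34.525 13.67552284890379
clips c [475.9 -76.5] size [94.3 49.2] deg 13.1 px [200. 315.] z [196.5 206.5 214.7]
clips c [420.2  62.3] size [15.7 10.3] deg 13.1 px [138. 138.] z [47.  51.7 57.7]
clips c [436.2  -8.9] size [18.6 12.3] deg 30.4 px [151. 229.] z [45.2 51.1 57.3]
clips c [443.4  67.7] size [10.1 10.3] deg 103.1 px [170. 137.] z [41.5 49.3 57.8]
clips c [459.9  -4. ] size [ 9.9 15.9] deg 103.4 px [180. 228.] z [41.7 49.  57.2]
base c [450.2   7.8] size [39.8 33. ] deg 2.2 px [189. 197.] z [6.1 7.3 8.4]
pen [[-23.9 -12.3]
 [ 28.7   0.7]
 [ 91.2  13.8]] [163.1 170.6 195.9]
```

View pics/w11.png

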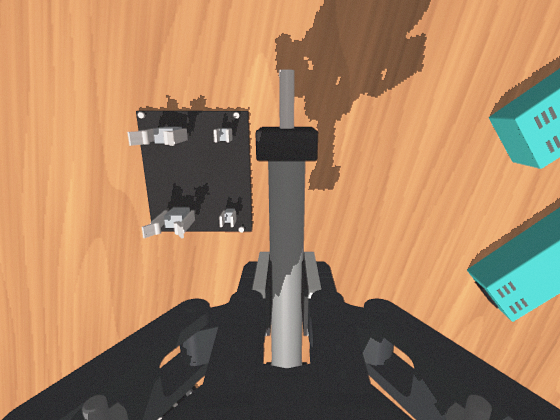

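The pen is held straight: guard at (287,144), tip at (287,85). The wide clips are at (157,137) and (167,222), the small ones at (222,134) and (228,217). Next is the seat's centre, from the jaw-top points.

Run:
```python
exec(open("b2.py").read())
th=np.radians(102.8); f=np.array([np.cos(th),np.sin(th)]); e=np.array([f[1],-f[0]]); B=np.array([e,f])
for n,src in(("w11","w11.npz"),("w1","w1.npz")):
    im=dict(np.load(src)); W=cloud(im); H=W[...,2]
    box=W[90:260,100:260] if n=="w11" else W[95:240,50:190]
    q=box.reshape(-1,3); 
    for lo,hi in((9,70),(54,60),(48,54),(42,48),(34,42)):
        k=q[(q[:,2]>lo)&(q[:,2]<hi)]; k=k[(abs(k[:,0]-450)<70)&(abs(k[:,1]-30)<75)]
        r=k[:,:2]@B.T; 
        for nm,sel in (("+y",r[:,1]>30+0*r[:,1]),): pass
        mid=np.array([443,27.5])@B.T
        d=r-mid
        for g in(1,-1):
            for sx,(a0,a1) in dict(L=(-30,0),R=(0,30)).items():
                z=d[(d[:,1]*g>15)&(d[:,0]>a0)&(d[:,0]<a1)]
                if len(z): print(n,lo,g,sx,len(z),"x",np.percentile(z[:,0],[2,98]).round(1),"y",np.percentile(z[:,1],[2,98]).round(1))
    k=q[(q[:,2]>4)&(q[:,2]<10)]; k=k[(abs(k[:,0]-450)<80)&(abs(k[:,1]-30)<85)]
    r=cv2.minAreaRect(k[:,:2].astype(np.float32)); print(n,"base",r)
```

```text
w11 9 1 L 542 x [-22.5  -2. ] y [33.5 44.7]
w11 9 1 R 361 x [ 0.9 11.3] y [33.6 44.7]
w11 9 -1 L 585 x [-21.1  -1.1] y [-42.2 -31. ]
w11 9 -1 R 379 x [ 0.4 11.4] y [-42. -31.]
w11 54 1 L 99 x [-22.6 -17.4] y [33.8 43.4]
w11 54 1 R 58 x [ 7.3 11.3] y [34.  43.6]
w11 54 -1 L 75 x [-22.5 -17.9] y [-41.9 -32.5]
w11 54 -1 R 48 x [ 7.4 11.4] y [-41.8 -32.5]
w11 48 1 L 147 x [-18.7 -12.1] y [33.8 43.6]
w11 48 1 R 69 x [1.3 7.1] y [33.8 43.7]
w11 48 -1 L 125 x [-18.6 -11.1] y [-42.1 -32.4]
w11 48 -1 R 56 x [1.2 7.2] y [-41.9 -32.2]
w11 42 1 L 37 x [-15.5 -11.3] y [34.  43.4]
w11 42 1 R 47 x [0.8 8.7] y [34.2 43.6]
w11 42 -1 L 38 x [-19.1 -11.1] y [-42.1 -32.1]
w11 42 -1 R 53 x [1.  8.9] y [-41.6 -32.1]
w11 34 1 L 6 x [-20.2 -16.8] y [43.4 43.7]
w11 34 1 R 44 x [7.5 8.8] y [34.1 43.8]
w11 34 -1 L 16 x [-19.3 -16.7] y [-34.4 -32.1]
w11 34 -1 R 45 x [6.2 8.9] y [-42.1 -32. ]
w11 base ((455.22222900390625, 30.943565368652344), (100.39788055419922, 115.0927963256836), 13.120392799377441)
w1 9 1 L 303 x [-22.8  -0.9] y [32.3 50.7]
w1 9 1 R 256 x [ 1.2 20.3] y [27.5 43.3]
w1 9 -1 L 210 x [-27.4  -4
[... 156 characters left out ...]
 L 40 x [-22.2 -16.9] y [-42.2 -32.8]
w1 54 -1 R 19 x [ 7.7 12.6] y [-42.2 -32.7]
w1 48 1 L 78 x [-19.4 -11.9] y [33.5 43.4]
w1 48 1 R 26 x [1.7 7.1] y [33.5 42.6]
w1 48 -1 L 63 x [-19.4 -11.4] y [-42.  -32.9]
w1 48 -1 R 13 x [1.3 4.1] y [-42.  -33.3]
w1 42 1 L 27 x [-17.6 -11.4] y [33.4 43.3]
w1 42 1 R 47 x [1.2 9.4] y [33.4 43.4]
w1 42 -1 L 19 x [-16.5 -10.9] y [-42.1 -32.6]
w1 42 -1 R 41 x [1.9 9.3] y [-42.1 -32.7]
w1 34 1 L 17 x [-20.  -15.8] y [33.6 43. ]
w1 34 1 R 36 x [6.7 9.1] y [33.5 43.1]
w1 34 -1 L 13 x [-17.6 -16.2] y [-42.2 -34. ]
w1 34 -1 R 29 x [7.4 9.4] y [-42.1 -33.1]
w1 base ((440.8143310546875, 27.54607391357422), (130.6414031982422, 116.15037536621094), 12.88691234588623)
```

Seat at (437.6, 27.1), rack axis 103 deg; the jaw spans (34 mm over the tops, 12 mm throat) and the 76 mm clip spacing fit. The pen's middle sits 2.8 mm behind the TCP. I'll move above the seat and re-check.

Emit:
play_rows:
  series: [0.107, -0.512, 0, 0, 0.107, -0.512, 0, 0, 0.107, -0.512, 0, 0]

```text
time: 34.9
ee_pos: [489.0, 30.0, 121.0]
tcp_rot: [1.955, 2.458, 0.002]
contact_force: [0.8, 0.8, -0.8]
gripper_width: 13.7
grip_force: 58.9
```

Emit:
play_rows:
  series: [0.107, -0.512, 0.2, 0, 0.107, -0.512, 0.4, 0, 0.107, -0.512, 0.6, 0, 0.107, -0.512, 0.6, 0, 0.107, -0.512, 0.6, 0]

```text
time: 35.52
ee_pos: [436.8, 28.8, 61.0]
tcp_rot: [1.956, 2.458, 0.001]
contact_force: [-0.1, 0.3, 0.2]
gripper_width: 13.7
grip_force: 59.0
```

```bash
sed -i 's/w11.npz/w12.npz/' m2.py
python3 - <<'E'
from h import *
im=manip.get_image("wrist"); np.savez("w12.npz",**im); save(im,"w12")
exec(open("b2.py").read())
p,a,o=pose(); print(p,a,o["time"],o["gripper_width"])
c,s=np.cos(np.radians(a)),np.sin(np.radians(a)); T=np.array([[c,s],[s,-c]])
print("seat in tool",(T@(np.array([437.65,27.1])-p[:2])).round(1))
L=(W[...,:2]-p[:2])@T.T
def ext(m,n):
    l=L[m]; print(n,m.sum(),np.percentile(l,[1,99],axis=0).round(1).tolist())
b=np.zeros(H.shape,bool); b[:300,150:400]=1
ext(b&(H>54)&(H<60),"jaw tops"); ext(b&(H>85)&(H<135)&(L[...,0]>20),"pen far part")
E
```

```text
[436.75669495  28.70958387  61.19966072] 102.96396324176428 35.575 13.353475303771381
seat in tool [-1.8  0.5]
jaw tops 251 [[31.4, -16.5], [41.3, 17.2]]
pen far part 5970 [[20.9, -10.9], [90.9, 11.4]]
```

View pics/w12.png

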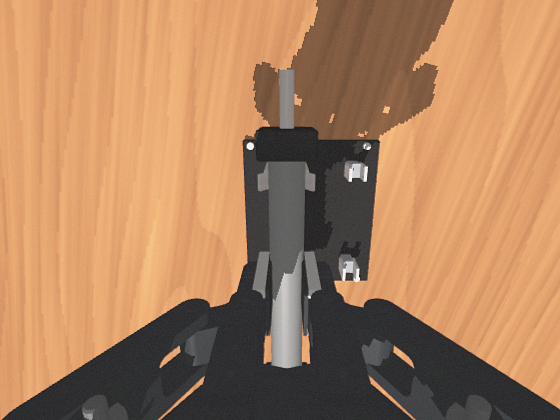

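The wide jaws show either side of the barrel at (263,182) and (310,182), centred on it within 0.3 mm. I'll shift 1.3 mm along the axis and push down.

Emit:
play_rows:
  series: [0.013, 0, 0.2, 0, 0.013, 0, 0.35, 0, 0.013, 0, 0.42, 0, 0.013, 0, 0.46, 0, 0.013, 0, 0.5, 0, 0.013, 0, 0.53, 0, 0.013, 0, 0.56, 0, 0.013, 0, 0.58, 0, 0.013, 0, 0.6, 0, 0.013, 0, 0.6, 0]

```text
time: 36.83
ee_pos: [436.0, 29.7, 0.8]
tcp_rot: [1.956, 2.457, 0.001]
contact_force: [1.9, 0.2, 0.5]
gripper_width: 13.6
grip_force: 58.9
```

Emit:
play_rows:
  series: [0, 0, 0.01, 0, 0, 0, 0.02, 0, 0, 0, 0.03, 0, 0, 0, 0.04, 0, 0, 0, 0.045, 0, 0, 0, 0.045, 0]

```text
time: 37.58
ee_pos: [435.7, 29.7, -3.4]
tcp_rot: [1.956, 2.458, 0.001]
contact_force: [0.9, 0.4, 11.8]
gripper_width: 13.9
grip_force: 60.4
```

```bash
sed -i 's/w12.npz/w13.npz/' m2.py
python3 - <<'E'
from h import *
im=manip.get_image("wrist"); np.savez("w13.npz",**im); save(im,"w13")
exec(open("b2.py").read())
p,a,o=pose(); print(p,a,o["contact_force"])
c,s=np.cos(np.radians(a)),np.sin(np.radians(a)); T=np.array([[c,s],[s,-c]]); L=(W[...,:2]-p[:2])@T.T
m=(L[...,0]>15)&(L[...,0]<57)&(abs(L[...,1])<3)&(H>20)&(H<80); print("barrel top",np.percentile(H[m],[5,50,95]))
m=(L[...,0]>60)&(L[...,0]<68)&(abs(L[...,1])<8)&(H>20)&(H<80); print("guard top",np.percentile(H[m],[5,50,95]))
m=(abs(L[...,1])>7)&(abs(L[...,1])<25)&(L[...,0]>28)&(L[...,0]<45)&(H>50)&(H<62); print("jaws",np.percentile(L[m],[2,98],axis=0))
E
```

```text
[435.67235557  29.69039415  -3.44131809] 102.96733945611679 [-0.14661088  0.90650747 10.62771068]
barrel top [45.86860448 46.86307221 47.83647543]
guard top [50.02547913 51.06952176 52.1410552 ]
jaws [[ 30.20298197 -15.66150567]
 [ 40.17025088  17.58915435]]
```

Barrel top 46.9 and guard top 51.1, less the view's 1.1 mm bias, put the axis at 38 mm, which is the seat height. One small extra push to confirm the stop, then release and retreat.

Emit:
play_rows:
  series: [0, 0, 0.01, 0, 0, 0, 0.015, 0, 0, 0, 0.015, 0, 0, 0, 0, 0, 0, 0, 0, 0]

```text
time: 38.25
ee_pos: [435.6, 29.7, -3.4]
tcp_rot: [1.956, 2.458, 0.001]
contact_force: [0.0, 0.2, 14.7]
gripper_width: 13.8
grip_force: 60.4
```

Emit:
play_rows:
  series: [0, 0, 0, 0, 0, 0, 0, 0, 0, 0, 0, 0, 0, 0, 0, 0, 0, 0, -0.2, 0, 0, 0, -0.6, 0, 0, 0, -1, 0, 0, 0, -1, 0]
  fingers: 100

```text
time: 39.25
ee_pos: [437.0, 29.7, 98.3]
tcp_rot: [1.955, 2.455, 0.005]
contact_force: [0.2, 0.6, -0.4]
gripper_width: 85.2
grip_force: 0.0
```

Emit:
play_rows:
  series: [-0.5, 0.2, -1, 0, -0.5, 0.2, -1, 0, -0.5, 0.2, -1, 0, -0.5, 0.2, -1, 0, -0.5, 0.2, -1, 0]

```text
time: 39.88
ee_pos: [465.0, -14.2, 194.7]
tcp_rot: [-1.954, -2.457, 0.003]
contact_force: [-0.1, -0.9, -0.1]
gripper_width: 85.4
grip_force: 0.0
```

```bash
sed -i 's/w13.npz/w14.npz/' m2.py
python3 - <<'E'
from h import *
im=manip.get_image("wrist"); np.savez("w14.npz",**im)
s=manip.get_image("scene"); t=manip.get_image("top")
o=np.zeros((600,760,3),np.uint8); o[:285,:380]=cv2.resize(im["frame"],(380,285)); o[:285,380:]=cv2.resize(s["frame"],(380,285)); o[285:600]=cv2.resize(t["frame"][120:290,110:450],(760,380))[:315]
save({"frame":o},"fin")
exec(open("b2.py").read())
th=np.radians(103); f=np.array([np.cos(th),np.sin(th)]); e=np.array([f[1],-f[0]]); L=(W[...,:2]-[437.65,27.1])@np.array([e,f]).T
for y0,y1,n in((46,58,"barrel+"),(-30,30,"mid"),(-58,-46,"barrel-"),(62,70,"guard+"),(-70,-62,"guard-")):
    m=(L[...,1]>y0)&(L[...,1]<y1)&(abs(L[...,0])<14)&(H>36)&(H<70)
    if m.sum(): k=m&(abs(L[...,0]-np.median(L[m][:,0]))<3); print(n,m.sum(),"x",np.percentile(L[m][:,0],[2,98]).round(1),"z",np.median(H[k]).round(1))
W=cloud(t); hull(32,46,(322,175,385,225),"psu top"); hull(29,42,(175,228,222,272),"hs top");hull(34,44,(335,235,370,268),"spk top"); print(pose())
E
```

```text
barrel+ 209 x [-7.8  7. ] z 47.1
mid 911 x [-8.4  6.7] z 47.0
barrel- 157 x [-8.  7.] z 47.0
guard+ 235 x [-12.3  11.1] z 51.4
guard- 161 x [-12.   10.6] z 51.3
psu top 504 [ 636.  -253.8] [ 52.6 111.1] 105.9
hs top 173 [467.3 244. ] [48.  69.8] 92.5
spk top 92 [ 462.7 -251.2] [34.5 32.7] 73.5
(array([465.57006277, -14.20237275, 195.28727933]), np.float64(103.02105727380254), {'time': 40.025, 'joint_positions': array([ 0.41234703,  0.31760712, -0.63309893,  1.95728132,  0.23027871,
        0.93963807, -0.10697467]), 'qd': array([ 0.00287931, -0.00407523, -0.00093306, -0.00761086, -0.00243705,
        0.00156373,  0.00227637]), 'joint_efforts': array([ 3.81971325e-02, -4.81158507e+01, -4.54995185e+00, -2.47707528e+01,
        1.70319539e-02,  5.09911988e-03, -1.01451605e-02]), 'ee_pos': array([465.57006277, -14.20237275, 195.28727933]), 'tcp_rot': array([-1.95436397e+00, -2.45790027e+00,  1.37885745e-03]), 'contact_force': array([-1.08421547, -0.25605878,  0.22327824]), 'ft_torque': array([ 0.00307856, -0.08436283, -0.02718536]), 'grip_force': 0.0, 'gripper_width': 85.456364280408})
```

View pics/fin.png

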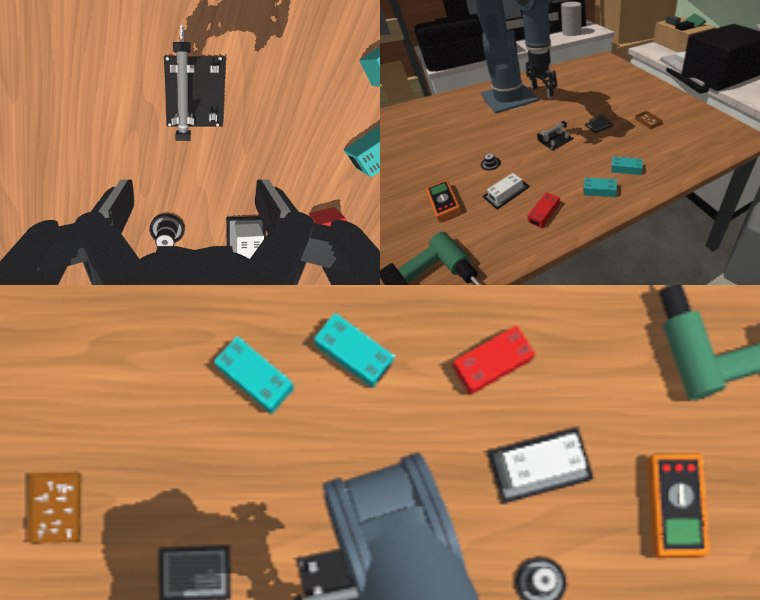

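The pen lies level in the wide clips (wrist panel, 183,90) at seat height. All three parts are in their trays, and the meter and dish haven't moved. Handing in.

```bash
python3 -c "
from rig import manip
print(manip.close_job())"
```

```text
the job is handed in; nothing more can be done
None
```

The job is handed in: the loudspeaker, heat sink and power supply module are in their trays, the tester pen is fully home in the wide clips, and everything is released, after about 40 s of the 112 s allowed.

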